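# Load the pot filler and hold its feed paddle at half travel

## Robot

A 6-joint arm with a two-finger parallel gripper is mounted at the origin on the work surface. World frame = base frame: x ahead of the robot, y to its left, z up, the work surface at z = 0. Lengths are in m, angles in rad, forces in N, time in s.
With the tool pointing down it reaches from about 0.4 to 0.825 m from the base axis. Payload 7 kg.
Tool frame: the origin (TCP) lies midway between the tips of the shut fingers; the grasp point (between the pads) lies 19 mm behind it; z points along the fingers, y is the line along which they close (so a half turn about z gives the same grasp; the last joint's range is limited). The gripper opens to 88 mm and grips with 3 to 60 N. Pads are 19 mm wide; open, the fingers measure 130 mm over their backs; the gripper's body (78 mm by 193 mm) begins 47 mm behind the grasp point.
Start: joints at [-1.02, 0.359, 0.012, 0, -1.224, -0.288], TCP at [0.175, -0.652, 0.227] pointing down, gripper open.
Joint ranges: [-3.07, 3.07], [-1.43, 2.12], [-1.02, 1.25], [-3.03, 1.67], [-3.05, -0], [-3.03, 3.03]. Speed limits (rad/s): [2.39, 2.39, 3.01, 3.14, 3.14, 3.14].

## Interface

Orientations are given as [roll, pitch, yaw] about the fixed x, y, z axes, in that order (R = Rz(yaw) Ry(pitch) Rx(roll)).
In Python, from station import arm, grab_frame, camera_params, spot_in gives the robot as it stands.
- The arm moves only by the shell command python3 -m jog 'ROWS' [FORCE]. ROWS is JSON, a list that holds one entry, the list of rows, each a list of 7 numbers: the shift along the tool's x, y, z in mm, then the turn, a rotation vector about the tool's x, y, z in rad, then the finger opening in mm, from 0 to 87.6. In form: [[[x, y, z, wx, wy, wz, fingers], ...]]. A call has 1 to 20 rows; each row is the pose to reach, as a shift and turn from the pose commanded when the call began, along the tool's axes at that moment; what a row does not reach only later rows make up. A row lasts 1/8 s, in which the tool goes at most 62.5 mm and 10.7 degrees, less where a joint would pass 70% of its speed; a pose out of reach is approached as far as the arm can. A call with a gripper value outside its range is refused whole. The fingers move at their own pace and stop on an object; FORCE is the grip in N (left out, the last holds). Time passes only in rows, so rows that repeat a pose let the fingers close. It gives the time, the measured TCP pose, the force, the opening and the grip force at its end, in the units of the state.
- arm.get_state(): the state, without advancing time (a new reading comes with each control period).
- grab_frame(name): name is "side" or "top" or "wrist"; returns (picture, depth): 480x640x3 uint8, blue, green, red; 480x640 float32, m along the optical axis (not along the pixel's ray), 0 where there is no reading.
- camera_params(name): a dict with "mtx" (3x3 intrinsics, pixels), "R" (3x3) and "t" (3): a world point X has camera coordinates R X + t. Camera axes: x right, y down, z forward; pixel columns grow to the right and rows downward; lengths in m; the calibration is good to about 2 mm. A picture is of the moment at which its call begins: read the wrist's pose just before it. camera_params takes no time and is no camera call; for the wrist camera it gives the pose at the moment of the call.
- arm.job_done(): hands the job in; it is judged then, once.
Trained networks look in the newest picture that a camera, given by its name, has taken for a name from the list of things; names that differ only in an ending like _2 or _b are one class to them, and where a whole thing is asked for, a point or a joint stands for the part that bears it (a point fixed in the world has none). Each returns a list of dicts, best first, with "confidence" (0 to 1); they miss things now and then, are a little off and sometimes report something else, mostly with a low value. They report only what shows in the picture. A call takes as long as a camera call. They do not tell look-alikes from the thing itself.
- spot_in(query, camera): "uv" ([column, row] in pixels, amid what is visible of it).
The state is a dict: "t": time; "q": joint angles; "qd": joint speeds; "joint_efforts": joint torques, N m; "eef_pos": TCP position; "ee_rot": TCP orientation; "force": force on the tool from outside, world axes, zero at the start; "moment": the same for the moment, N m; "width": finger opening in m; "gripper_force": force on a finger pad.
Only numpy, scipy, OpenCV 4.12 (cv2) and the standard library are available. Lean on these libraries where they do the work, as an engineer would, in place of code of your own. Each camera call takes 0.05 s, during which the arm holds its last target. There are 200 camera calls.

## Task

Lift only the top pot off the nested stack of black pots, stand it upright in the yellow seat ring of the green pot filler without dropping it, and let go of it. Then press the orange spring-loaded paddle down half-way, so that it lies level with the green band of its gauge post (slow feed; never to the bottom stop, and never with no pot in the seat), and keep it there: the program finishes while the gripper is still holding the paddle down. Leave the other pots and everything else on the bench where they are.

Things in the scene. Friction and masses are not known exactly. Their poses are not given: they have to be found in the camera images.
- pot_top: Top one of three identical black nursery pots, nested: open, round, 110 mm tall, about 0.09 kg. Origin: centre of the underside, z up. Foot radius 36 mm, widening to 53 mm under a straight collar, the top 24 mm: outer radius 61, inner 52 (a 9 mm wall to pinch from above, one finger inside, one outside). Inside it is empty down to a floor 30 mm above the underside.
- pot_middle: Second pot of the stack, same shape; origin at the centre of its underside. It stays on the stack. Each pot stands on the floor of the one below, 30 mm higher, with about 3 mm play all round, so the top pot's rim is 170 mm above the table; a gap of 6 mm separates its collar from this one's, which has the same outer radius.
- pot_bottom: The lowest pot of the stack, same shape, standing on the table; origin at the centre of its underside. It stays where it is.
- filler: Green bench-top pot filler, fixed. Origin: table height, under the seat's centre; x away from its front, y to its left, z up. Base plate 30 mm thick, x = -120 to 80, y = -210 to 360 mm. Hopper and motor housing, 291 mm high, from y = 180 mm on; the paddle is at y = -150 mm.
- seat (a point): Centre of the flat floor inside the yellow seat ring, where the pot's underside comes to rest, 30 mm above the table; axes as the filler's. The ring around it is 15 mm high, inner radius 42 mm, outer 50 mm.
- spout_end (a point): Middle of the lower lip of the filler's steel spout, 90 mm wide, which slopes from the hopper down towards the seat. The lip is 102 mm to the left (filler's y) of the seat's centre and about 177 mm above the table, the top of its side walls about 205 mm and 87 mm from the seat centre.
- gauge (a point): Middle of the green band on the gauge post beside the paddle pad, at x = -75, y = -98 mm of the filler. The post is 14 x 10 mm, 120 mm tall above the table: white at the top, green from 72 to 89 mm above the table, red below.
- paddle_pad (a point): Centre of the upper face of the orange square pad (66 x 66 x 14 mm) on the paddle's free end, 105 mm from the pivot towards the filler's -x. The pivot is a level line along the filler's y, 80 mm above the table. Site z is normal to the pad. Untouched the face's centre is about 113 mm above the table; with the paddle level, 87 mm.
- paddle (a joint): Angle of the paddle in rad: 0 = untouched (tilted up by 0.25), 0.25 = level, half-way, pad in line with the green band; 0.5 = bottom stop, fast feed. A spring pushes it back up: at the pad about 3 N at the start, 8 N half-way, 12 N at the stop.
- trowel: Bystander: hand trowel with wooden handle, 290 mm long, lying on the table; origin at table height at the root of its blade.
- feed_bottle: Bystander: green bottle, 72 mm across, 150 mm tall; origin at the centre of its underside.
- label_tub: Bystander: blue tub with plant labels, 80 mm across, 90 mm tall (labels to about 150 mm); origin at the centre of its underside.
- clay_pot: Bystander: empty terracotta pot, 132 mm across, 110 mm tall; origin at the centre of its underside.
Things that resemble listed ones, but are neither listed nor needed, are in the scene too. Leave any turquoise look-alike of the pot_middle alone.

How it is judged:
By the outcome, as a careful person would: the job done as asked, in the order asked, and still so for the second after the job is handed in, while the arm keeps its last pose, push and grip.
It also fails if it takes over 64 s, if anything falls off the work surface, if the arm or the gripper's body presses on something with over 40 N, if the wrist force passes 120 N, or if a joint passes its speed limit or range.

## Working session

There is one attempt and no reset: what is moved stays moved. The work goes in short steps, Python scripts to look and compute and a shell command to move; the robot and the scene stay as the last step left them, time stands still between calls to the robot, and variables do not carry over. Pictures are saved under pics/ and viewed, at most 10 in all, crops included, and the job is handed in when it is done.

```bash
ls; mkdir -p pics
cat > h.py <<'E'
import numpy as np, cv2
from station import arm, grab_frame, camera_params, spot_in
from scipy.spatial.transform import Rotation as Ro
def cloud(name):
    p=camera_params(name); im,d=grab_frame(name)
    K,R,t=np.array(p['mtx']),np.array(p['R']),np.array(p['t'])
    v,u=np.mgrid[:480,:640]
    c=np.stack([(u-K[0,2])/K[0,0]*d,(v-K[1,2])/K[1,1]*d,d],-1)
    X=(c-t)@R
    X[d==0]=np.nan
    return im,d,X
E
python3 - <<'E'
from h import *
s=arm.get_state();print(s['t'],s['eef_pos'],s['ee_rot'],s['force'])
for n in('top','side'):
    im,d,X=cloud(n);cv2.imwrite(f'pics/{n}0.png',im);np.save(f'{n}0.npy',X)
    for q in('pot_top','seat','gauge','paddle_pad','filler','spout_end','pot_middle'):
        for r in spot_in(q,n)[:3]:
            u,v=map(int,r['uv']);print(n,q,(u,v),round(r['confidence'],2),np.round(X[v,u],3))
E
```

```text
pics
0.0 [ 0.17519222 -0.65135987  0.22561011] [ 3.13991330e+00 -1.27243614e-04 -2.87894806e+00] [ 0.37810376 -0.19415574 -0.55238817]
top pot_top (410, 272) 0.85 [ 0.494 -0.327  0.087]
top seat (132, 230) 0.87 [0.589 0.28  0.029]
top seat (227, 145) 0.21 [0.759 0.06  0.12 ]
top gauge (132, 233) 0.71 [0.583 0.28  0.027]
top paddle_pad (248, 252) 0.7 [0.535 0.015 0.107]
top filler (135, 234) 0.7 [0.58  0.272 0.032]
top spout_end (130, 230) 0.77 [0.589 0.284 0.03 ]
top pot_middle (321, 265) 0.8 [ 0.511 -0.139  0.028]
top pot_middle (341, 348) 0.67 [ 0.328 -0.183  0.027]
top pot_middle (486, 336) 0.58 [ 0.353 -0.505  0.029]
side pot_top (399, 199) 0.69 [ 0.519 -0.357  0.136]
side pot_top (397, 246) 0.55 [ 0.473 -0.269  0.077]
side seat (131, 376) 0.95 [0.509 0.386 0.228]
side seat (398, 246) 0.28 [ 0.47  -0.27   0.077]
side gauge (129, 377) 0.56 [0.508 0.39  0.229]
side gauge (237, 243) 0.4 [ 0.765 -0.087  0.078]
side paddle_pad (299, 295) 0.78 [0.518 0.019 0.113]
side paddle_pad (369, 202) 0.62 [ 0.676 -0.498  0.014]
side paddle_pad (399, 246) 0.4 [ 0.469 -0.271  0.077]
side filler (134, 377) 0.59 [0.508 0.383 0.223]
side filler (398, 245) 0.31 [ 0.472 -0.272  0.078]
side spout_end (134, 377) 0.71 [0.508 0.383 0.223]
side pot_middle (352, 274) 0.91 [ 0.474 -0.091  0.111]
side pot_middle (402, 221) 0.73 [ 0.467 -0.273  0.14 ]
side pot_middle (432, 289) 0.7 [ 0.363 -0.219  0.041]
```

View pics/top0.png

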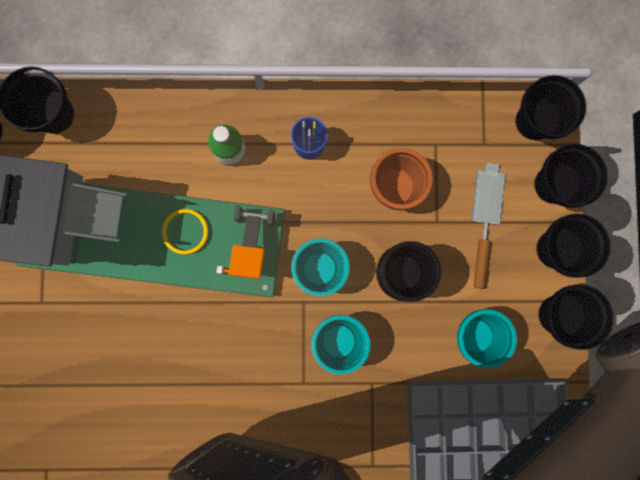

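View pics/side0.png

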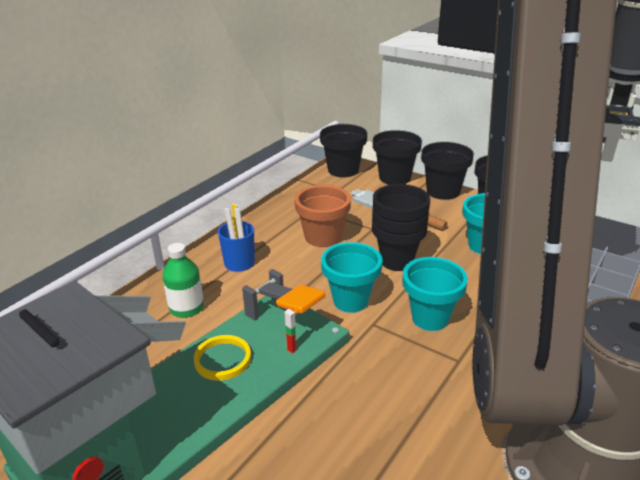

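The stack is the black pot with three collars, at top (410,272) and side (400,210). The other black pots, at the right edge of the top view (555,105), (572,175), (575,245), (577,315), and the one at (35,98) are single, and the turquoise ones are look-alikes. The seat ring is at top (185,231), the pad at (247,262) and the gauge at (222,269).

```bash
cat > m.py <<'E'
from h import *
from scipy.optimize import least_squares
def circ(P):
    f=lambda p:np.hypot(P[:,0]-p[0],P[:,1]-p[1])-p[2]
    r=least_squares(f,[*P.mean(0)[:2],.055],loss='soft_l1',f_scale=.003);return r.x
E
python3 - <<'E'
from m import *
im=cv2.imread('pics/top0.png');X=np.load('top0.npy').astype(float)
v,u=np.mgrid[:480,:640]
z=X[...,2]
m=(abs(u-410)<45)&(abs(v-272)<45)&(z>.15)&(z<.19)
print('stack',m.sum(),circ(X[m]),np.median(z[m]), (X[m].min(0)+X[m].max(0))/2,np.ptp(X[m],axis=0))
h=cv2.cvtColor(im,cv2.COLOR_BGR2HSV)
m=(h[...,0]>22)&(h[...,0]<34)&(h[...,1]>180)&(h[...,2]>120)&(abs(u-185)<35)&(abs(v-231)<35)&(z>.038)
c=circ(X[m]);print('ring',m.sum(),c,np.median(z[m]))
m=(h[...,0]>5)&(h[...,0]<20)&(h[...,1]>200)&(h[...,2]>180)&(abs(u-247)<25)&(abs(v-262)<25)&(z>.09)
print('pad',m.sum(),np.nanmean(X[m],0),np.nanmin(X[m],0),np.nanmax(X[m],0))
P=X[m][:,:2].astype(np.float32);print(cv2.minAreaRect(P*1000))
# yaw via base plate: green pixels
m=(h[...,0]>55)&(h[...,0]<85)&(h[...,1]>90)&(abs(z-.03)<.006)&(v>170)&(v<300)&(u<290)
print('plate',m.sum(),cv2.minAreaRect((X[m][:,:2]*1000).astype(np.float32)))
m=(abs(u-222)<6)&(abs(v-269)<6)&(z>.1);print('gauge',m.sum(),np.nanmean(X[m],0))
np.save('z.npy',z)
# spout & hopper heights
for a in [(75,212),(110,212),(122,212),(85,187),(120,192),(118,238),(40,210)]: print(a,np.round(X[a[1],a[0]],3))
b=im[215:330,355:470];cv2.imwrite('pics/crop1.png',cv2.resize(np.hstack([b,cv2.imread('pics/side0.png')[165:280,345:460]]),None,fx=3.4,fy=3.4))
E
```

```text
stack 948 [ 0.4933024  -0.31345785  0.05608077] 0.16741573791725606 [ 0.49334445 -0.31490725  0.16312048] [0.11978956 0.12234465 0.02589193]
ring 340 [0.58521603 0.16045214 0.04582469] 0.0434386453621896
pad 910 [0.51502361 0.01994787 0.11191577] [ 0.4826471  -0.0140383   0.09673095] [0.54825163 0.06430986 0.12459294]
((516.5110473632812, 24.562938690185547), (73.40498352050781, 63.13468551635742), 82.58439636230469)
plate 7316 ((574.3707275390625, 237.0939483642578), (562.6232299804688, 194.77903747558594), 82.96942138671875)
gauge 56 [0.49833996 0.06945544 0.11544866]
(75, 212) [0.604 0.332 0.219]
(110, 212) [0.608 0.275 0.191]
(122, 212) [0.629 0.302 0.03 ]
(85, 187) [0.648 0.306 0.24 ]
(120, 192) [0.644 0.252 0.207]
(118, 238) [0.572 0.31  0.028]
(40, 210) [0.601 0.374 0.271]
```

View pics/crop1.png

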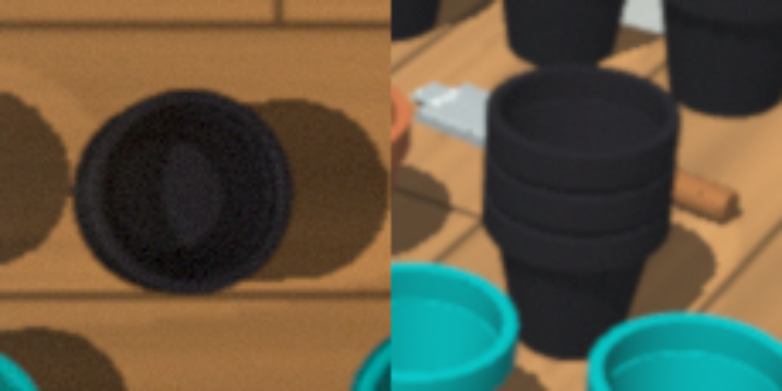

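The crop shows a black stack with three collars, so this is the right one. Its rim is 0.167 m high and its centre is about (0.493, -0.314). The seat, gauge and pad positions agree with a filler yaw of about -7°.

```bash
cat >> h.py <<'E'
def go(p,yaw_az=None):
    """print shift (tool axes, mm) and rotvec to tool at p pointing down, tool y at azimuth yaw_az (rad)"""
    s=arm.get_state(); R0=Ro.from_euler('xyz',s['ee_rot'])
    d=R0.inv().apply(np.array(p)-s['eef_pos'])*1000
    w=np.zeros(3)
    if yaw_az is not None:
        y=np.array([np.cos(yaw_az),np.sin(yaw_az),0]);z=np.array([0,0,-1.])
        R1=Ro.from_matrix(np.stack([np.cross(y,z),y,z],1)); w=(R0.inv()*R1).as_rotvec()
    print(np.round(s['eef_pos'],4),np.round(s['ee_rot'],3),'shift',np.round(d,1),'w',np.round(w,3))
E
python3 - <<'E'
from h import *
c=np.array([.4933,-.314]);a=np.arctan2(c[1],c[0]);g=c*(1-.0565/np.hypot(*c))
print(g);go([*g,.225],a+np.pi)
E
```

```text
[ 0.44563671 -0.28366091]
[ 0.1753 -0.6518  0.2266] [-3.142 -0.    -2.879] shift [-356.7  285.3    1.6] w [-0.    -0.    -0.741]
```

```bash
python3 -m jog '[[[-45,36,-10,0,0,-0.09,60],[-90,71,-15,0,0,-0.19,60],[-135,107,-20,0,0,-0.28,60],[-180,143,-20,0,0,-0.37,60],[-225,178,-20,0,0,-0.47,60],[-270,214,-20,0,0,-0.56,60],[-315,250,-20,0,0,-0.65,60],[-345,275,-10,0,0,-0.71,60],[-357,285,0,0,0,-0.741,60],[-357,285,0,0,0,-0.741,60],[-357,285,0,0,0,-0.741,60],[-357,285,0,0,0,-0.741,60]]]' 30
python3 - <<'E'
from m import *
im,d,X=cloud('wrist');cv2.imwrite('pics/w1.png',im)
z=X[...,2];m=(z>.155)&(z<.185)&(np.hypot(X[...,0]-.493,X[...,1]+.314)<.08)
print(m.sum(),circ(X[m]) if m.sum()>50 else '',np.median(z[m]) if m.any() else '')
print(arm.get_state()['force'])
E
```

```text
t: 2.3
eef_pos: [0.4456, -0.2848, 0.2269]
ee_rot: [-3.141, 0.0, -2.14]
force: [-0.2, -0.4, -0.3]
width: 0.0599
gripper_force: 0.0
7888 [ 0.49194262 -0.31704165  0.05483232] 0.1701540530893915
[ 0.20649534 -0.61421461  0.13567257]
```

View pics/w1.png

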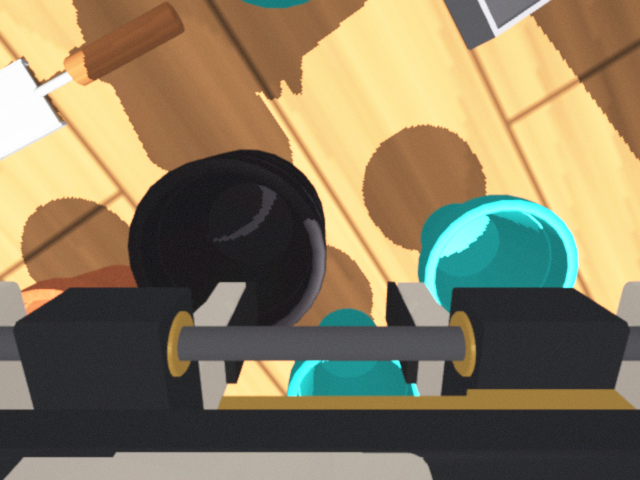

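The wrist view shows the pot's near rim, around (270,300), between the open fingers, and the rim height of 0.170 matches. Radially the target is where expected (0.585), so I go straight down.

```bash
python3 -m jog '[[[0,0,25,0,0,0,60],[0,0,50,0,0,0,60],[0,0,70,0,0,0,60],[0,0,82,0,0,0,60],[0,0,82,0,0,0,60],[0,0,82,0,0,0,60],[0,0,82,0,0,0,0],[0,0,82,0,0,0,0],[0,0,82,0,0,0,0],[0,0,82,0,0,0,0],[0,0,82,0,0,0,0],[0,0,82,0,0,0,0]]]' 20
```

```text
t: 3.85
eef_pos: [0.4461, -0.284, 0.1446]
ee_rot: [-3.141, -0.0, -2.138]
force: [-0.5, -1.3, -0.8]
width: 0.0104
gripper_force: 19.8
```

```bash
python3 -m jog '[[[0,0,-4,0,0,0,0],[0,0,-10,0,0,0,0],[0,0,-18,0,0,0,0],[0,0,-28,0,0,0,0],[0,0,-40,0,0,0,0],[0,0,-53,0,0,0,0],[0,0,-66,0,0,0,0],[0,0,-80,0,0,0,0],[0,0,-94,0,0,0,0],[0,0,-108,0,0,0,0],[0,0,-120,0,0,0,0],[0,0,-128,0,0,0,0],[0,0,-130,0,0,0,0],[0,0,-130,0,0,0,0],[0,0,-130,0,0,0,0]]]'
python3 - <<'E'
from m import *
a,_,X=cloud('side');b,_,Xt=cloud('top')
for n,Y in(('side',X),('top',Xt)):
    z=Y[...,2];r=np.hypot(Y[...,0]-.493,Y[...,1]+.315)
    m=(r<.075)&(z>.1)&(z<.16);print(n,'mid',m.sum(),np.percentile(z[m],[50,98]) if m.any() else '')
    m=(r<.075)&(z>.17)&(z<.32);print(n,'held z',np.percentile(z[m],[2,50,98]))
cv2.imwrite('pics/lift.png',np.hstack([a[60:330,300:540],b[140:410,300:540]]))
E
```

```text
t: 5.72
eef_pos: [0.4458, -0.2837, 0.274]
ee_rot: [3.141, -0.0, -2.138]
force: [0.3, 0.0, -1.6]
width: 0.0103
gripper_force: 19.9
side mid 1970 [0.12402427 0.14214205]
side held z [0.19429911 0.26694538 0.31080476]
top mid 3 [0.13559265 0.14135742]
top held z [0.22309087 0.29573594 0.30036085]
```

View pics/lift.png

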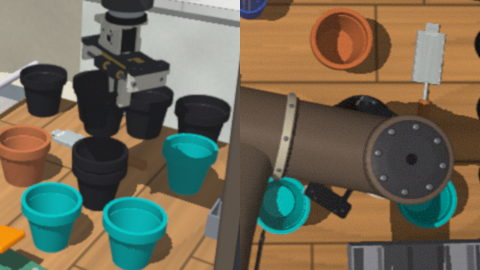

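Two pots remain in the stack at side crop (100,170), and the single top pot hangs in the gripper at (100,100). Next I measure how it hangs and work out the move to the seat.

```bash
cat >> m.py <<'E'
def held(ztcp):
    """rim of held pot: plane, circle, offset"""
    s=arm.get_state();im,d,X=cloud('wrist');z=X[...,2];R=Ro.from_euler('xyz',s['ee_rot'])
    p=np.array(s['eef_pos']); L=R.inv().apply((X.reshape(-1,3)-p)).reshape(X.shape)
    v=im.max(-1)
    m=(z>p[2]+.012)&(z<p[2]+.05)&(np.hypot(L[...,0],L[...,1]+.0565)<.075)&(v<110)&(abs(L[...,0])>.018)
    P=L[m]; c=circ(P)
    for _ in range(2):
        r=np.hypot(P[:,0]-c[0],P[:,1]-c[1]); 
    t=P[(r>.0535)&(r<.0600)]
    A=np.c_[t[:,:2],np.ones(len(t))]
    k=np.ones(len(t),bool)
    for _ in range(4):
        co=np.linalg.lstsq(A[k],t[k,2],rcond=None)[0]; k=abs(t[:,2]-A@co)<.003
    print(m.sum(),len(t),k.sum(),'circ tool',c,'slopes x,y',co[:2],'rim z(tool) at centre',co@[c[0],c[1],1])
    return im
E
python3 - <<'E'
from m import *
held(0)
seat=np.array([.5852,.1605]);a=np.arctan2(seat[1],seat[0])
g=seat*(1-.0565/np.hypot(*seat));print(g,a)
s=arm.get_state()
go([*g,.274],a+np.pi)
E
```

```text
13243 9423 7311 circ tool [-0.00018346 -0.05464967  0.05557716] slopes x,y [-0.00449046 -0.00086586] rim z(tool) at centre -0.02531625422884595
[0.53071217 0.14555588] 0.26768295282405724
[ 0.4459 -0.2838  0.2742] [ 3.141 -0.    -2.138] shift [-4.077e+02  1.591e+02  2.000e-01] w [ 0.001  0.    -0.835]
```

```bash
python3 -m jog '[[[-10,4,0,0,0,-0.02,0],[-30,12,0,0,0,-0.06,0],[-58,22,0,0,0,-0.115,0],[-88,34,0,0,0,-0.175,0],[-118,46,0,0,0,-0.24,0],[-150,58,0,0,0,-0.30,0],[-182,71,0,0,0,-0.37,0],[-214,83,0,0,0,-0.435,0],[-246,96,0,0,0,-0.50,0],[-278,108,0,0,0,-0.565,0],[-310,121,0,0,0,-0.63,0],[-340,133,0,0,0,-0.69,0],[-366,143,0,0,0,-0.745,0],[-388,151,0,0,0,-0.79,0],[-402,157,0,0,0,-0.82,0],[-408,159,0,0,0,-0.835,0],[-408,159,0,0,0,-0.835,0],[-408,159,0,0,0,-0.835,0],[-408,159,0,0,0,-0.835,0]]]'
python3 - <<'E'
from m import *
held(0)
im,_,X=cloud('side');s=arm.get_state();cv2.imwrite('pics/s2.png',im)
im,_,X=cloud('wrist');cv2.imwrite('pics/w2.png',im)
h=cv2.cvtColor(im,cv2.COLOR_BGR2HSV)
m=(h[...,0]>22)&(h[...,0]<34)&(h[...,1]>180)&(h[...,2]>120)&(X[...,2]>.038)&(X[...,2]<.055)&(np.hypot(X[...,0]-.585,X[...,1]-.16)<.07)
print('ring wrist',m.sum(),circ(X[m]) if m.sum()>30 else '')
im,_,X=cloud('top')
go([.5307,.1456,.274],.2677+np.pi)
E
```

```text
t: 8.25
eef_pos: [0.531, 0.1451, 0.2747]
ee_rot: [-3.141, 0.0, -1.304]
force: [0.0, -0.3, -1.7]
width: 0.0103
gripper_force: 19.9
12857 9211 7119 circ tool [ 5.71904746e-05 -5.47318942e-02  5.56607874e-02] slopes x,y [-0.01159813  0.00184653] rim z(tool) at centre -0.024990195456706964
ring wrist 271 [0.58680898 0.15536104 0.04525178]
[0.531  0.1454 0.2747] [-3.141  0.    -1.303] shift [-0.2  0.3  0.7] w [-0.  0. -0.]
```

View pics/s2.png

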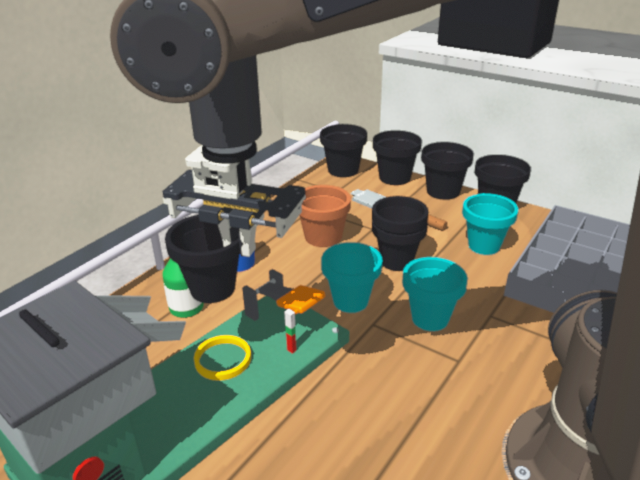

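Run:
```python
from m import *
for n,f in(('top','top0'),('side','side0'),('side','s2'),('wrist','w2')):
    im=cv2.imread(f'pics/{f}.png');p=camera_params(n)
    K,R,t=[np.array(p[k]) for k in('mtx','R','t')]
    h=cv2.cvtColor(im,cv2.COLOR_BGR2HSV)
    m=((h[...,0]>22)&(h[...,0]<34)&(h[...,1]>150)&(h[...,2]>90))
    v,u=np.nonzero(m)
    ray=np.c_[(u-K[0,2])/K[0,0],(v-K[1,2])/K[1,1],np.ones(len(u))]@R
    C=-R.T@t
    P=C+ray*((.045-C[2])/ray[:,2])[:,None]
    r=np.hypot(P[:,0]-.585,P[:,1]-.16);P=P[(r<.075)]
    g=lambda q:np.hypot(P[:,0]-q[0],P[:,1]-q[1])-.046
    # outer-band fit: hinge loss, ring must contain points between .042 and .050
    hin=lambda q:(lambda r:np.maximum(0,r-.050)+np.maximum(0,.042-r))(np.hypot(P[:,0]-q[0],P[:,1]-q[1]))
    q=least_squares(g,[.585,.16],loss='soft_l1',f_scale=.003).x
    print(f,len(P),q,least_squares(hin,q).x)
```

```text
top0 544 [0.58503627 0.16006246] [0.58502075 0.16017587]
side0 1049 [0.58108467 0.16497915] [0.58126528 0.16513486]
s2 1051 [0.5810376  0.16497292] [0.58118174 0.1651014 ]
w2 901 [0.58722973 0.15814861] [0.58700378 0.15945562]
```

```bash
python3 -m jog '[[[0,0,10,0,0,0,0],[0,0,25,0,0,0,0],[0,0,42,0,0,0,0],[0,0,60,0,0,0,0],[0,0,78,0,0,0,0],[0,0,94,0,0,0,0],[0,0,108,0,0,0,0],[0,0,120,0,0,0,0],[0,0,127,0,0,0,0],[0,0,130,0,0,0,0],[0,0,130,0,0,0,0],[0,0,130,0,0,0,0]]]'
python3 - <<'E'
from m import *
im,_,X=cloud('side');np.save('s3.npy',X)
cv2.imwrite('pics/s3.png',cv2.resize(im[230:430,130:350],None,fx=3,fy=3))
p=camera_params('side');K,R,t=[np.array(p[k]) for k in('mtx','R','t')]
s=arm.get_state();print(s['eef_pos'],s['force'])
# foot measure: dark points low on pot
z=X[...,2];m=(z>.075)&(z<.13)&(im.max(-1)<70)&(np.hypot(X[...,0]-.585,X[...,1]-.16)<.07)
P=X[m];hh=P[:,2]-(s['eef_pos'][2]-.085)
f=lambda q:np.hypot(P[:,0]-q[0],P[:,1]-q[1])-(.036+.017*hh/.086)
print(len(P),least_squares(f,[.585,.16],loss='soft_l1',f_scale=.003).x, 'expected',s['eef_pos'][:2]+.0565*np.array([np.cos(.2677),np.sin(.2677)]))
E
```

```text
t: 9.95
eef_pos: [0.5313, 0.1459, 0.145]
ee_rot: [-3.141, 0.0, -1.303]
force: [0.3, -0.5, -0.8]
width: 0.0104
gripper_force: 19.9
[0.53130006 0.14583242 0.1450244 ] [-0.17610307  0.3468102  -1.64905821]
1500 [0.58381576 0.16190728] expected [0.58578763 0.16077747]
```

View pics/s3.png

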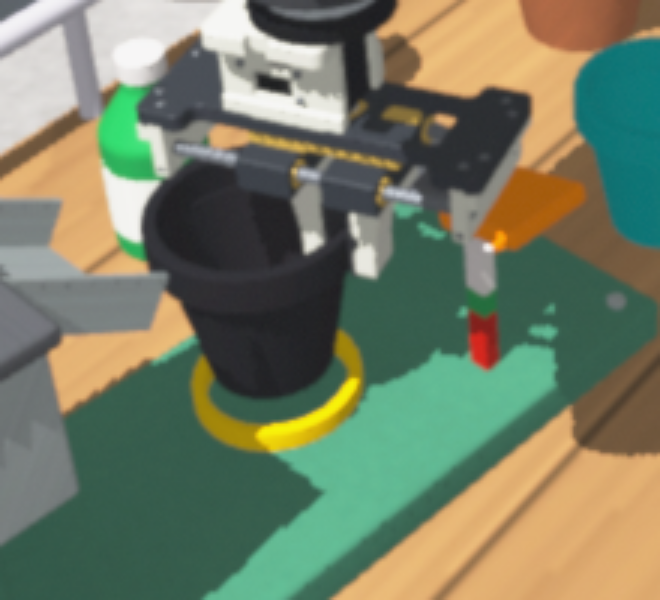

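The pot is upright above the ring. In the crop the foot is near (270,385) and the ring centre near (277,393). The expected pot centre is within about 1 mm of the seat, so I lower it slowly.

```bash
python3 -m jog '[[[0,0,6,0,0,0,0],[0,0,12,0,0,0,0],[0,0,17,0,0,0,0],[0,0,21,0,0,0,0],[0,0,24,0,0,0,0],[0,0,26,0,0,0,0],[0,0,27,0,0,0,0],[0,0,28,0,0,0,0],[0,0,28,0,0,0,0],[0,0,28,0,0,0,0]]]'
```

```text
t: 11.25
eef_pos: [0.5311, 0.1458, 0.1167]
ee_rot: [-3.141, 0.0, -1.303]
force: [0.2, 0.2, -1.7]
width: 0.0103
gripper_force: 19.9
```

```bash
python3 -m jog '[[[0,0,0.5,0,0,0,0],[0,0,1,0,0,0,0],[0,0,1.5,0,0,0,0],[0,0,1.5,0,0,0,0],[0,0,1.5,0,0,0,0]]]'
```

```text
t: 11.88
eef_pos: [0.5311, 0.1457, 0.1151]
ee_rot: [-3.142, -0.0, -1.303]
force: [-0.6, 0.7, -0.9]
width: 0.0104
gripper_force: 19.9
```

```bash
python3 -m jog '[[[0,0,0.5,0,0,0,0],[0,0,1,0,0,0,0],[0,0,1.5,0,0,0,0],[0,0,1.5,0,0,0,0]]]'
```

```text
t: 12.38
eef_pos: [0.5311, 0.1457, 0.1147]
ee_rot: [-3.141, -0.0, -1.302]
force: [-5.0, -0.5, 9.1]
width: 0.0105
gripper_force: 19.9
```

The pot touched down at TCP 0.115, which puts the underside at 0.030. That is the seat floor and not the ring. I ease off and release.

```bash
python3 -m jog '[[[0,0,-0.8,0,0,0,0],[0,0,-0.8,0,0,0,0],[0,0,-0.8,0,0,0,16],[0,0,-0.8,0,0,0,30],[0,0,-0.8,0,0,0,50],[0,0,-0.8,0,0,0,50],[0,0,-0.8,0,0,0,50],[0,0,-0.8,0,0,0,50]]]'
python3 - <<'E'
from m import *
held(0)
E
```

```text
t: 13.38
eef_pos: [0.5311, 0.1457, 0.1144]
ee_rot: [-3.142, 0.0, -1.303]
force: [0.4, -0.4, -0.1]
width: 0.0497
gripper_force: 0.0
11344 5956 4721 circ tool [ 0.00231269 -0.05482234  0.05383563] slopes x,y [0.00804976 0.00619274] rim z(tool) at centre -0.026235124117189004
```

```bash
python3 -m jog '[[[0,0,-5,0,0,0,50],[0,0,-15,0,0,0,50],[0,0,-35,0,0,0,50],[0,0,-60,0,0,0,50],[0,0,-90,0,0,0,50],[0,0,-115,0,0,0,50],[0,0,-128,0,0,0,50],[0,0,-130,0,0,0,50],[0,0,-130,0,0,0,50]]]'
python3 - <<'E'
from h import *
go([.512,.018,.20],-.1222+np.pi)
E
```

```text
t: 14.55
eef_pos: [0.5306, 0.1456, 0.2436]
ee_rot: [3.14, -0.0, -1.303]
force: [-0.2, 0.6, -0.0]
width: 0.0501
gripper_force: 0.0
[0.5306 0.1456 0.2436] [ 3.14  -0.    -1.303] shift [118.1  51.7  43.7] w [ 0.001 -0.     0.39 ]
```

```bash
python3 -m jog '[[[20,9,0,0,0,0.07,50],[45,20,0,0,0,0.15,30],[70,31,0,0,0,0.23,10],[95,42,10,0,0,0.31,0],[112,49,25,0,0,0.37,0],[118,52,38,0,0,0.39,0],[118,52,44,0,0,0.39,0],[118,52,44,0,0,0.39,0],[118,52,44,0,0,0.39,0],[118,52,44,0,0,0.39,0]]]' 60
python3 - <<'E'
from m import *
im,_,X=cloud('side');cv2.imwrite('pics/s4.png',cv2.resize(im[200:430,130:400],None,fx=2.6,fy=2.6))
im,_,X=cloud('top');z=X[...,2].copy();h=cv2.cvtColor(im,cv2.COLOR_BGR2HSV)
m=(z>.125)&(z<.15)&(np.hypot(X[...,0]-.585,X[...,1]-.16)<.075)&(h[...,2]<70)
print('pot rim',m.sum(),circ(X[m]),np.median(z[m]))
im,_,X=cloud('wrist');h=cv2.cvtColor(im,cv2.COLOR_BGR2HSV);z=X[...,2]
m=(h[...,0]>5)&(h[...,0]<20)&(h[...,1]>200)&(h[...,2]>150)&(z>.085)&(z<.14)&(np.hypot(X[...,0]-.512,X[...,1]-.018)<.07)
print('pad wrist',m.sum(),np.nanmean(X[m],0),np.nanmin(X[m],0),np.nanmax(X[m],0))
print(arm.get_state()['force'],arm.get_state()['eef_pos'])
E
```

```text
t: 15.8
eef_pos: [0.5125, 0.0186, 0.2008]
ee_rot: [-3.141, 0.0, -1.692]
force: [-0.3, 1.2, 0.4]
width: 0.0003
gripper_force: 0.0
pot rim 316 [0.58380838 0.16166833 0.05599625] 0.13778993723041622
pad wrist 692 [ 0.51138399 -0.00586807  0.11248049] [ 0.48226951 -0.01845693  0.10133533] [0.55208177 0.04859381 0.12147233]
[0.51761135 0.32207988 0.59419824] [0.51229264 0.01836953 0.20063799]
```

View pics/s4.png

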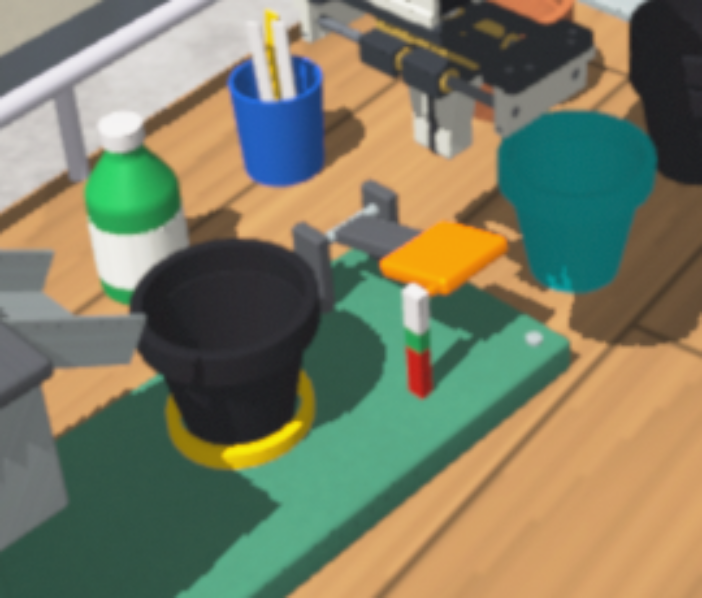

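The pot stands upright in the yellow ring at crop (240,420), with its rim at 0.138. The pad at crop (445,255) is untouched and the closed fingers are above it. I press in small steps.

```bash
python3 -m jog '[[[0,0,15,0,0,0,0],[0,0,35,0,0,0,0],[0,0,55,0,0,0,0],[0,0,68,0,0,0,0],[0,0,75,0,0,0,0],[0,0,79,0,0,0,0],[0,0,83,0,0,0,0],[0,0,87,0,0,0,0],[0,0,91,0,0,0,0],[0,0,95,0,0,0,0],[0,0,99,0,0,0,0],[0,0,102,0,0,0,0],[0,0,104,0,0,0,0],[0,0,104,0,0,0,0],[0,0,104,0,0,0,0]]]'
python3 - <<'E'
from h import *
go([.512,.018,.087])
E
```

```text
t: 17.82
eef_pos: [0.5116, 0.0181, 0.0962]
ee_rot: [3.141, -0.0, -1.693]
force: [-4.3, 1.7, 5.7]
width: 0.0002
gripper_force: 2.7
[0.5116 0.0181 0.0962] [ 3.141 -0.    -1.693] shift [ 0.  -0.4  9.2] w [0. 0. 0.]
```

```bash
python3 -m jog '[[[0,0,2,0,0,0,0],[0,0,4,0,0,0,0],[0,0,6,0,0,0,0],[0,0,8,0,0,0,0],[0,0,9,0,0,0,0],[0,0,9,0,0,0,0],[0,0,9,0,0,0,0]]]'
python3 - <<'E'
from m import *
im,_,X=cloud('side');cv2.imwrite('pics/s5.png',cv2.resize(im[210:410,180:400],None,fx=3,fy=3))
h=cv2.cvtColor(im,cv2.COLOR_BGR2HSV);z=X[...,2]
m=(h[...,0]>5)&(h[...,0]<20)&(h[...,1]>200)&(h[...,2]>200)&(z>.06)&(z<.14)&(np.hypot(X[...,0]-.512,X[...,1]-.018)<.06)
P=X[m]; A=np.c_[P[:,0]-.512,P[:,1]-.018,np.ones(len(P))];k=np.ones(len(P),bool)
for _ in range(6):
    co=np.linalg.lstsq(A[k],P[k,2],rcond=None)[0];k=abs(P[:,2]-A@co)<.003
print('pad plane slopes,z',len(P),k.sum(),co)
s=arm.get_state();print(s['eef_pos'],s['force'])
E
```

```text
t: 18.7
eef_pos: [0.5111, 0.0181, 0.0871]
ee_rot: [3.14, -0.0, -1.693]
force: [-6.3, 1.8, 7.1]
width: 0.0006
gripper_force: 3.8
pad plane slopes,z 134 92 [ 0.01205911 -0.14325131  0.08696085]
[0.51107645 0.01807139 0.08713278] [-5.6390574   3.48501542  7.7163003 ]
```

View pics/s5.png

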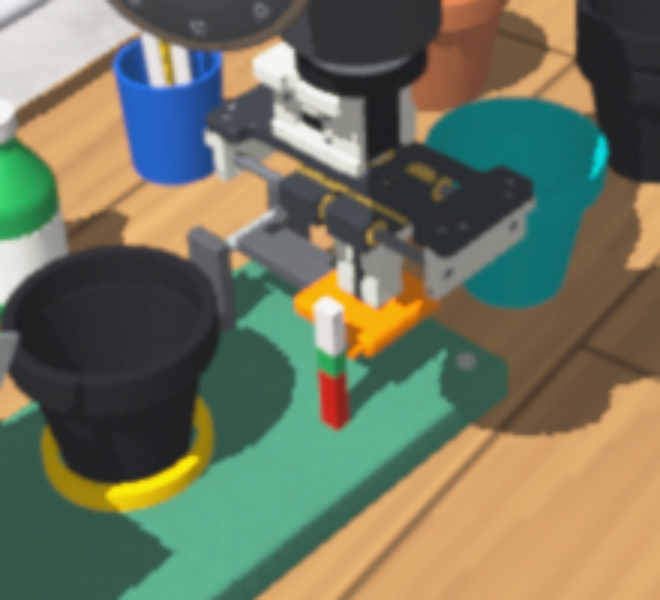

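The pot stands in the ring. The pad at crop (370,310) is level: face at 0.087 m, slope about 0.01, and 8 N as expected half-way. I hand in the job in this pose.

```bash
python3 -m jog '[[[0,0,0,0,0,0,0],[0,0,0,0,0,0,0],[0,0,0,0,0,0,0],[0,0,0,0,0,0,0]]]' && python3 -c "
from station import arm
print(arm.get_state()['eef_pos']);print(arm.job_done())"
```

```text
t: 19.25
eef_pos: [0.5111, 0.0181, 0.0871]
ee_rot: [3.14, -0.0, -1.693]
force: [-5.8, 2.1, 8.1]
width: 0.0007
gripper_force: 3.8
[0.51106539 0.01806068 0.08713936]
the job is handed in; nothing more can be done
None
```

The top pot stands released in the yellow seat ring, and I handed in the job at 19.25 s with the gripper holding the paddle level at the green band; no verdict was returned.

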